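# Isolate the filter trap and take off its clip-on cover

### The arm

A 6-joint arm with a two-finger parallel gripper is mounted at the origin on the work surface. World frame = base frame: x ahead of the robot, y to its left, z up, the work surface at z = 0. Lengths are in mm, angles in degrees, forces in N, time in s.
With the tool pointing down it reaches from about 325 to 900 mm from the base axis. Payload 6.1 kg.
Tool frame: the origin (TCP) lies at the very end of the fingers, on their centre line; the grasp point (between the pads) lies 19 mm behind it; z points along the fingers, x is the direction in which the jaws open and shut, and the axes are right-handed (so a half turn about z gives the same grasp; the last joint's range is limited). The gripper opens to 87 mm and grips with 3 to 60 N. Pads are 19 mm wide; open, the fingers measure 117 mm over their backs; the gripper's body (75 mm by 190 mm) begins 51 mm behind the grasp point.
Start: joints at [-78.673, 12.628, 87.462, -0, 79.91, -7.225], TCP at [198.85, -592.515, 222.538] pointing down, gripper open.
Joint ranges: [-170.65, 170.65], [-52.31, 119.04], [5.05, 147.46], [-71.25, 251.25], [11.57, 151.72], [-153.62, 153.62]. Speed limits (degrees/s): [147.25, 147.25, 172.46, 180, 180, 180].

### API

Orientations are given as [roll, pitch, yaw] about the fixed x, y, z axes, in that order (R = Rz(yaw) Ry(pitch) Rx(roll)).
In Python, from station import arm, optics, order, spotter gives the robot as it stands.
- The arm moves only by the tool arm_command, never from a script. Its argument "motion" is one flat list of numbers, 4 for each row, row after row: the shift along the tool's x, y, z in m, then the turn about the tool's z in degrees. A call has 1 to 8 rows; each row is the pose to reach, as a shift and turn from the pose commanded when the call began, along the tool's axes at that moment; what a row does not reach only later rows make up. A row lasts 1/12 s, in which the tool goes at most 41.7 mm and 7.16 degrees, less where a joint would pass 70% of its speed; a pose out of reach is approached as far as the arm can. A call with a gripper value outside its range is refused whole. "hand" is the closure, from -1 (fully open) to 1 (shut), set as the call begins (left out, the last holds). The fingers move at their own pace and stop on an object; the grip force is fixed at half the most. Time passes only in rows, so rows that repeat a pose let the fingers close. It gives the time, the measured TCP pose, the force and the opening at its end, in the units of the state.
- arm.get_state(): the state, without advancing time (a new reading comes with each control period).
- optics.read_camera(name): name is "side" or "top"; returns the picture (480x640x3 uint8, blue, green, red); there is no depth.
- optics.calibration(name): a dict with "K" (3x3 intrinsics, pixels), "cam_to_world" (4x4, takes a point from camera to world coordinates). Camera axes: x right, y down, z forward; pixel columns grow to the right and rows downward; lengths in mm; the calibration is good to about 2 mm. A picture is of the moment at which its call begins. calibration takes no time and is no camera call.
- order.finish_job(): hands the job in, once; it reports no verdict.
Trained networks look in the newest picture that a camera, given by its name, has taken for a name from the list of things; names that differ only in an ending like _2 or _b are one class to them, and where a whole thing is asked for, a point or a joint stands for the part that bears it (a point fixed in the world has none). Each returns a list of dicts, best first, with "conf" (0 to 1); they miss things now and then, are a little off and sometimes report something else, mostly with a low value. They report only what shows in the picture. A call takes as long as a camera call. They do not tell look-alikes from the thing itself.
- spotter.spot_in(camera, label): "point" ([column, row] in pixels, amid what is visible of it).
- spotter.pinpoint(camera, label): "point" ([column, row] in pixels: a listed point, or the origin of a listed thing).
The state is a dict: "time": time; "qpos": joint angles; "qvel": joint speeds; "tau": joint torques, N m; "eef_pos": TCP position; "tcp_rot": TCP orientation; "wrist_force": force on the tool from outside, world axes, zero at the start; "moment": the same for the moment, N m; "gripper_width": finger opening in mm.
Only numpy, scipy, OpenCV 4.12 (cv2) and the standard library are available. Lean on these libraries where they do the work, as an engineer would, in place of code of your own. Each camera call takes 0.05 s, during which the arm holds its last target.

### The job

The filter in the vacuum trap has to be changed. First turn the green selector lever exactly three clicks clockwise (seen from above) from where it stands, never going past the third click. Then squeeze the two orange tabs of the trap's blue cover together to unclip it, lift it off and set it down gently, right way up, flat on the floor of the white tray; leave the jar in the tray and the other glassware and tools where they are.

Things in the scene. Friction and masses are not known exactly. Their poses are not given: they have to be found in the camera images.
- selector (a joint): angle of the green selector lever, rad, growing clockwise from above; end stops just outside 0 and 3.14. A spring detent (click) every 0.5236: 0, 0.524, 1.047.. Starts in detent 0, 1 or 2. At 0 the lever points along the box's -y, at 1.571 along its -x. Pushed sideways it takes 6 to 10 N at 60 mm from the axis; half-way between detents it jumps ahead into the next
- selector_axis (a point): point on the vertical turning axis of the selector, half-way up the lever (90 mm above the bench). The axis is the origin of selector_box. The box deck is 60 mm above the bench
- lever_tip (a point): outer end of the green lever with a white line on top: a bar 16 mm wide, 30 mm high (75 to 105 mm above the bench), reaching 80 mm out from the axis and 18 mm behind it; the point is at half its height, it moves with the lever
- selector_box: fixed ivory box with grey deck, 195 (x, from -85 to +110) x 170 (y) x 60 mm high; origin on the bench under the selector axis. x points to a round gauge on a post, an obstacle: 56 mm across, x = 84 to 106 mm, y = 0, up to 176 mm above the bench. Dark marks on the -x half of the deck show the detents. Two short brass spigots on its +x face
- cover_tabs (a point): point mid-way between the two orange tabs of the blue clip-on cover, half-way up their part above its plate; z up, tabs at y = + and -. Tabs stand 16 mm above and below this point, 36 mm long (x), 6 mm thick, outer faces 58 mm apart. Each moves inward 6 mm to a stop (46 mm apart) against a spring, 2 rising to 4.5 N; 5 mm each unhooks. Clipped on, this point is 109 mm above the bench
- trap_top (a point): centre of the rim of the fixed ivory filter housing (130 x 92 mm, 85 mm high) that the cover is clipped on; x along its length, as the cover's; brass spigots stick out 22 mm at both x ends, 30 mm above the bench
- tray: fixed white open tray 250 (x) x 170 (y) mm, 30 mm high, walls and floor 5 mm thick; origin on the bench under its centre. The jar stands on its +x half
- jar: amber jar with blue lid, 52 mm diameter, 70 mm high, stands in the tray; origin at the centre of its underside; not to be disturbed
- flask_a: long-necked glass flask, 76 mm diameter, 210 mm high, stands on the bench, bystander; origin at the centre of its underside
- flask_b: long-necked glass flask, 68 mm diameter, 190 mm high, bystander; origin at the centre of its underside
- beaker: glass beaker, 72 mm diameter, 90 mm high, bystander; origin at the centre of its underside
- reagent: amber bottle, 62 mm diameter, 140 mm high, bystander; origin at the centre of its underside
- wash_bottle: white bottle with red cap, 64 mm diameter, 160 mm high, bystander; origin at the centre of its underside
- brush: brush, 200 mm long, lying on the bench along its x, bystander; origin at its underside, mid-length
- cover: the blue cover: plate 110 (x) x 76 (y) x 8 mm, underside of plate 20 mm above the origin; below it a block and the hooks, on which it stands. Origin at the centre of its underside, 44 mm below cover_tabs, same axes. About 160 g (varies)
There are look-alikes about, which are no part of the job. Of the things like the cover, leave any that is turquoise; of the rest the smaller one is meant.

How it is judged:
By the outcome, as a careful person would: the job done as asked, in the order asked, and still so for the second after the job is handed in, with the robot touching nothing.
It also fails if it takes over 72 s, if anything falls off the work surface, if the arm or the gripper's body presses on something with over 40 N, if the wrist force passes 120 N, or if a joint passes its speed limit or range.

## Working session

There is one attempt and no reset: what is moved stays moved. The work goes in short steps, Python scripts to look and compute and a tool call to move; the robot and the scene stay as the last step left them, time stands still between calls to the robot, and variables do not carry over. Pictures are saved under pics/ and viewed, and the job is handed in when it is done.

Besides the shell and the picture viewer there is one more tool, called after "Emit:" as name(argument=value, ...) on one line, values as JSON. arm_command: Moves the arm, as the interface text tells. Its arguments: {"type":"object","properties":{"motion":{"type":"array","items":{"type":"number"}},"hand":{"type":"number"}},"required":["motion"]}

```bash
ls; mkdir -p pics; python3 - <<'E'
from station import arm, optics, order, spotter
import cv2
print(arm.get_state())
for n in ("side","top"):
    im=optics.read_camera(n); cv2.imwrite(f"pics/{n}0.png",im)
    c=optics.calibration(n); print(n,c)
E
```

```text
pics
{'time': 0.0, 'qpos': array([-7.86743178e+01,  1.26757629e+01,  8.75254431e+01,  8.03984598e-04,
        7.99091497e+01, -7.22554480e+00]), 'qvel': array([ 0.08912976, -0.153428  ,  0.00685278, -0.076994  , -0.0918496 ,
       -0.05923669]), 'tau': array([-7.91329858e-04, -4.94611716e+01, -3.87377715e+01,  6.96806470e-02,
        5.72670449e-02, -1.54096992e-04]), 'eef_pos': array([ 198.71933819, -591.92142633,  221.43458257]), 'tcp_rot': array([-1.79985335e+02,  1.09379866e-01, -7.14489006e+01]), 'wrist_force': array([ 0.57716089, -0.46510873, -0.21685541]), 'moment': array([-0.02658627, -0.0022422 ,  0.03073299]), 'gripper_width': 86.90305591848626}
side {'K': array([[468.72181145,   0.        , 324.41217603],
       [  0.        , 468.72181145, 232.28577121],
       [  0.        ,   0.        ,   1.        ]]), 'cam_to_world': array([[-9.69377108e-01, -1.96607959e-01,  1.47150716e-01,
         3.19387517e+02],
       [-2.45491331e-01,  7.59990779e-01, -6.01787356e-01,
         7.42219573e+02],
       [ 6.48299656e-03, -6.19483112e-01, -7.84983213e-01,
         1.02479291e+03],
       [ 0.00000000e+00,  0.00000000e+00,  0.00000000e+00,
         1.00000000e+00]])}
top {'K': array([[612.384232  ,   0.        , 324.13814024],
       [  0.        , 612.384232  , 229.39958424],
       [  0.        ,   0.        ,   1.        ]]), 'cam_to_world': array([[-2.68187514e-03, -9.84170309e-01,  1.77204997e-01,
         2.10175567e+02],
       [-9.99991730e-01,  2.09761111e-03, -3.48436216e-03,
         1.33291407e+01],
       [ 3.05749861e-03, -1.77212876e-01, -9.84167795e-01,
         1.58314690e+03],
       [ 0.00000000e+00,  0.00000000e+00,  0.00000000e+00,
         1.00000000e+00]])}
```

View pics/side0.png

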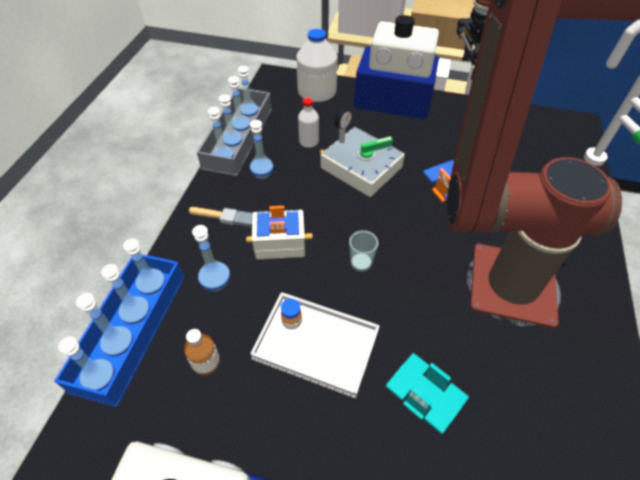

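View pics/top0.png

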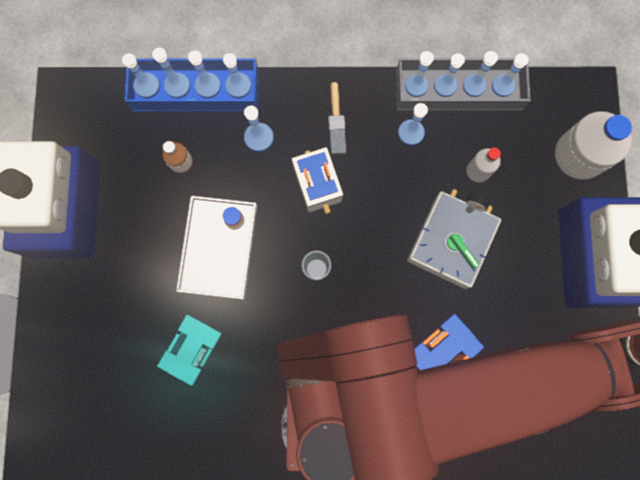

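Top view: the smaller blue cover with orange tabs is clipped on the trap at about (318,178). A larger blue look-alike lies at (448,345), and the turquoise one at (190,350). The selector is at (455,243).

```bash
cat > h.py <<'E'
import numpy as np
from station import arm, optics, order, spotter
def ray(cam,p):
    c=optics.calibration(cam);M=c["cam_to_world"]
    d=M[:3,:3]@(np.linalg.inv(c["K"])@np.array([p[0],p[1],1.]))
    return M[:3,3],d/np.linalg.norm(d)
def onz(cam,p,z):
    o,d=ray(cam,p);return o+d*(z-o[2])/d[2]
def tri(ps,pt):
    o1,d1=ray("side",ps);o2,d2=ray("top",pt)
    A=np.stack([d1,-d2],1);s=np.linalg.lstsq(A,o2-o1,rcond=None)[0]
    a=o1+s[0]*d1;b=o2+s[1]*d2
    return (a+b)/2,np.linalg.norm(a-b)
def proj(cam,P):
    c=optics.calibration(cam);M=np.linalg.inv(c["cam_to_world"])
    q=c["K"]@(M[:3,:3]@np.asarray(P,float)+M[:3,3]);return q[:2]/q[2]
E
python3 - <<'E'
from h import *
import cv2
np.set_printoptions(precision=1,suppress=True)
for l in ["selector_axis","lever_tip","selector_box","cover_tabs","trap_top","tray","jar","cover"]:
    for cam in ("side","top"):
        print(l,cam,[(np.round(r["point"],1).tolist(),round(r["conf"],2)) for r in spotter.pinpoint(cam,l)][:4])
t=cv2.imread("pics/top0.png");s=cv2.imread("pics/side0.png")
def crop(im,x,y,w,h,k):return cv2.resize(im[y:y+h,x:x+w],None,fx=k,fy=k,interpolation=cv2.INTER_CUBIC)
a=crop(t,400,180,120,110,3.3);b=crop(t,270,130,120,110,3.3)
c=crop(s,300,100,120,110,3.3);d=crop(s,220,190,120,110,3.3)
a,b,c,d=[cv2.resize(q,(390,290)) for q in(a,b,c,d)]
cv2.imwrite("pics/crops.png",np.vstack([np.hstack([a,b]),np.hstack([c,d])]))
E
```

```text
selector_axis side [([366.6, 148.9], 0.64)]
selector_axis top [([457.5, 241.9], 0.57)]
lever_tip side [([391.0, 140.6], 0.96)]
lever_tip top [([477.4, 268.1], 0.82), ([409.3, 137.4], 0.66)]
selector_box side [([364.7, 166.6], 0.58)]
selector_box top [([447.9, 247.0], 0.57), ([478.1, 170.9], 0.37)]
cover_tabs side [([278.1, 218.6], 0.9), ([429.7, 387.0], 0.67), ([456.8, 175.1], 0.57)]
cover_tabs top [([190.5, 347.7], 0.91), ([447.3, 349.9], 0.81), ([314.9, 173.4], 0.78), ([318.6, 180.6], 0.26)]
trap_top side [([277.9, 221.9], 0.59)]
trap_top top [([318.4, 183.7], 0.91)]
tray side [([313.5, 341.9], 0.98), ([312.5, 143.4], 0.48)]
tray top [([217.4, 247.0], 0.9)]
jar side [([293.6, 322.1], 0.64)]
jar top [([235.8, 219.7], 0.68)]
cover side [([449.8, 189.8], 0.94), ([278.0, 225.9], 0.83), ([421.2, 397.3], 0.81)]
cover top [([315.2, 177.6], 0.95), ([444.7, 349.3], 0.9), ([189.4, 347.4], 0.77)]
```

View pics/crops.png

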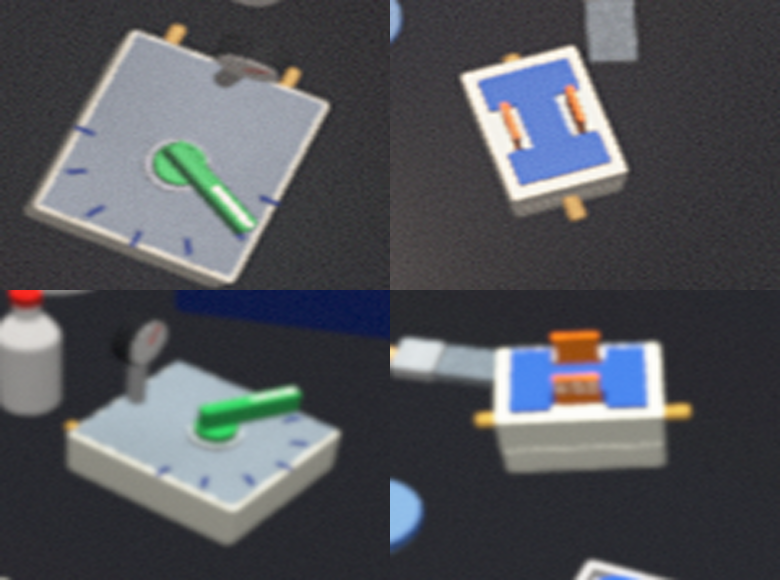

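Top crop: the lever lies over detent mark 1 (mark 0 is right of it, near (482,256) in the picture). Target detent 4 is the mark at about (429,260). The clipped blue cover sits on the ivory housing, its tabs visible in both views. Next I fit the known outlines in both views.

```bash
cat > fit.py <<'E'
from h import *
from scipy.optimize import least_squares
np.set_printoptions(precision=1,suppress=True)
def fit(loc,obs,x0):
    # loc Nx2 local; obs {cam: Nx2}; x=[x,y,z,yaw]
    def P(x):
        c,s=np.cos(x[3]),np.sin(x[3]);L=np.array(loc,float)
        return np.c_[x[0]+c*L[:,0]-s*L[:,1],x[1]+s*L[:,0]+c*L[:,1],np.full(len(L),x[2])]
    def f(x):
        return np.concatenate([(np.array([proj(cam,p) for p in P(x)])-np.array(o)).ravel() for cam,o in obs.items()])
    r=least_squares(f,x0,x_scale=[10,10,10,.1]);return r
def C(pts,ox,oy,cx,cy): return [[ox+(a-cx)/3.25,oy+(b-cy)/(290/110)] for a,b in pts]
if __name__=="__main__":
    box=[[110,85],[110,-85],[-85,-85],[-85,85]]
    o={"top":C([(135,32),(328,103),(232,283),(35,208)],400,180,0,0),
       "side":C([(68,433),(180,362),(340,433),(230,515)],300,100,0,290)}
    def go(n,loc,o,x0):
        for k in (o,{"top":o["top"]},{"side":o["side"]}):
            r=fit(loc,k,x0); print(n,list(k),r.x[:3],np.degrees(r.x[3]).round(1),np.abs(r.fun).max().round(1))
    p=onz("top",o["top"][0],60);q=onz("top",o["top"][3],60);y=np.arctan2(*(p-q)[1::-1])
    go("box",box,o,[*((p+q)/2)[:2],60,y])
    tr=[[65,46],[65,-46],[-65,-46],[-65,46]]
    o={"top":C([(463,75),(577,48),(627,170),(515,203)],270,130,390,0),
       "side":C([(495,412),(497,348),(661,343),(664,398)],220,190,390,290)}
    # side: housing +x end is at image left
    p=onz("top",o["top"][0],85);q=onz("top",o["top"][3],85);y=np.arctan2(*(p-q)[1::-1])
    go("trap",tr,o,[*((p+q)/2)[:2],85,y])
    ty=[[125,85],[125,-85],[-125,-85],[-125,85]]
    o={"top":[(190,197),(256,203),(243,298),(178,292)],"side":[(252,352),(281,296),(378,326),(355,393)]}
    p=onz("top",o["top"][0],30);q=onz("top",o["top"][3],30);y=np.arctan2(*(p-q)[1::-1])
    go("tray",ty,o,[*((p+q)/2)[:2],30,y])
    for n,s,t in [("axis",[366.6,148.9],[457.5,241.9]),("tip",[391,140.6],[477.4,268.1]),("tabs",[278.1,218.6],[314.9,173.4]),("tabs2",[278.1,218.6],[318.6,180.6]),("trap",[277.9,221.9],[318.4,183.7]),("jar",[293.6,322.1],[235.8,219.7]),("tray",[313.5,341.9],[217.4,247])]:
        print(n,*tri(s,t))
    # things nearby, rough tops
    for n in ["flask_a","flask_b","beaker","wash_bottle","reagent","brush"]:
        for cam in ("side","top"):
            if cam=="side":optics.read_camera
            for r in spotter.pinpoint(cam,n)[:3]: print(n,cam,np.round(r["point"]),round(r["conf"],2),onz(cam,r["point"],0)[:2])
E
python3 fit.py
```

```text
box ['top', 'side'] [ 450.9 -322.4   48.6] -26.1 1.4
box ['top'] [ 454.2 -328.1   21.6] -25.7 0.4
box ['side'] [ 452.9 -328.3   44. ] -26.9 0.7
trap ['top', 'side'] [615.6  23.5  90.6] 18.5 4.0
trap ['top'] [614.3  23.6  86.5] 18.0 0.7
trap ['side'] [626.9   1.9  63.1] 19.2 3.0
tray ['top', 'side'] [448.1 284.   19.1] -6.2 2.8
tray ['top'] [447.3 285.6  14.9] -5.7 0.9
tray ['side'] [451.3 276.1   2.7] -6.6 1.9
axis [ 450.9 -324.2   77.3] 3.721101548597755
tip [ 384.7 -368.4   86.9] 4.959936456081677
tabs [615.1  30.6 114.2] 1.2544881981453404
tabs2 [609.4  22.2 101.9] 17.172661255385457
trap [607.7  23.1  89. ] 22.906894720598373
jar [519.6 240.9  -4.7] 5.8839196980295485
tray [451.3 285.2   8.2] 6.705629087248462
flask_a side [217. 278.] 0.84 [743.5 172.8]
flask_a side [262. 173.] 0.78 [ 757.2 -221.4]
flask_a top [259. 139.] 0.56 [742.8 182.2]
flask_b side [217. 278.] 0.84 [743.5 172.8]
flask_b side [262. 173.] 0.78 [ 757.2 -221.4]
flask_b top [259. 139.] 0.56 [742.8 182.2]
beaker side [361. 262.] 0.92 [392.7  30.3]
beaker side [205. 360.] 0.51 [685.2 385.8]
beaker top [315. 272.] 0.75 [383.5  30.7]
wash_bottle side [308. 143.] 0.83 [ 654.3 -393.5]
wash_bottle top [478. 170.] 0.9 [ 655.3 -403.3]
wash_bottle top [339. 115.] 0.53 [811.4 -32.4]
reagent side [202. 364.] 0.88 [687.3 395.2]
reagent side [360. 264.] 0.66 [394.7  35.1]
reagent top [320. 176.] 0.74 [638.9  19.2]
reagent top [182. 164.] 0.71 [674.7 386.4]
brush side [227. 218.] 0.59 [793.2 -23.3]
brush top [340. 118.] 0.89 [802.8 -35.6]
brush top [410. 133.] 0.19 [ 759.9 -224.7]
brush top [218. 248.] 0.16 [447.8 286.3]
```

```bash
cat > ov.py <<'E'
from h import *
import cv2,sys
def boxpts(o,yaw,xr,yr,zr):
    c,s=np.cos(np.radians(yaw)),np.sin(np.radians(yaw));P=[]
    for z in zr:
        for x,y in [(xr[0],yr[0]),(xr[1],yr[0]),(xr[1],yr[1]),(xr[0],yr[1])]:
            P.append([o[0]+c*x-s*y,o[1]+s*x+c*y,z])
    return P
def draw(cam,im,P,win,k,col):
    q=[tuple(np.round((proj(cam,p)-win[:2]+.5)*k).astype(int)) for p in P]
    for a,b in [(0,1),(1,2),(2,3),(3,0),(4,5),(5,6),(6,7),(7,4),(0,4),(1,5),(2,6),(3,7)]:
        cv2.line(im,tuple(map(int,q[a])),tuple(map(int,q[b])),col,1,cv2.LINE_AA)
def panel(cam,src,win,k,boxes):
    x,y,w,h=win;im=cv2.resize(src[y:y+h,x:x+w],None,fx=k,fy=k,interpolation=cv2.INTER_CUBIC)
    for P,c in boxes: draw(cam,im,P,np.array(win),k,c)
    return im
E
cat > o1.py <<'E'
from ov import *
t=cv2.imread("pics/top0.png");s=cv2.imread("pics/side0.png")
Y=(0,255,255);M=(255,0,255)
B=(452,-324.5);by=-26.2; T=(614,25);ty=18.3
la=by-90-30
box=[(boxpts(B,by,(-85,110),(-85,85),(0,60)),Y),(boxpts(B,la,(-18,80),(-8,8),(75,105)),M)]
trap=[(boxpts(T,ty,(-65,65),(-46,46),(0,85)),Y)]+[(boxpts(T,ty,(-18,18),r,(93,125)),M) for r in((23,29),(-29,-23))]
a=[panel("top",t,(400,180,110,80+30),3.6,box),panel("top",t,(270,130,110,110),3.6,trap),panel("side",s,(305,100,110,110),3.6,box),panel("side",s,(220,170,110,110),3.6,trap)]
im=np.vstack([np.hstack(a[:2]),np.hstack(a[2:])]);im=cv2.resize(im,None,fx=.75,fy=.75,interpolation=cv2.INTER_AREA) if im.shape[0]>600 else im
cv2.imwrite("pics/ov1.png",im);print(im.shape)
E
python3 o1.py
```

```text
(594, 594, 3)
```

View pics/ov1.png

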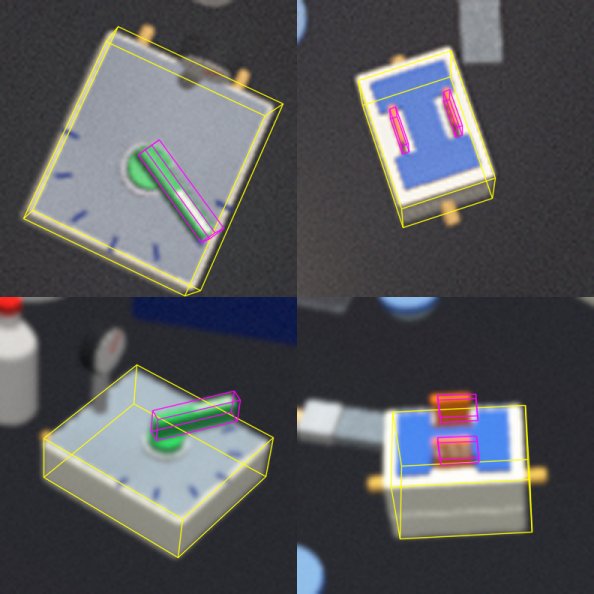

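```bash
cat > plan.py <<'E'
import json,os,numpy as np
F="cmd.json"
def cur(): return json.load(open(F)) if os.path.exists(F) else [198.85,-592.515,222.538,-71.448]
def axes(yaw):
    c,s=np.cos(np.radians(yaw)),np.sin(np.radians(yaw))
    return np.array([[c,s,0],[s,-c,0],[0,0,-1]])
def rows(targets):
    c=cur();A=axes(c[3]);out=[]
    for t in targets:
        d=A@(np.array(t[:3])-c[:3]);out.append([*np.round(d/1000,4),round(-(t[3]-c[3]),1)])
    assert len(out)<=8
    print(json.dumps([float(v) for r in out for v in r]))
    l=out[-1];p=np.array(c[:3])+A.T@(np.array(l[:3])*1000)
    json.dump([*map(float,p),float(c[3]-l[3])],open(F,"w"));print("end",np.round(cur(),1))
def line(t,n):
    c=np.array(cur());t=np.array(t,float);return [list(c+(t-c)*(i+1)/n) for i in range(n)]
E
python3 - <<'E'
from plan import *
rows(line([402,-355,185,-56],8))
E
```

```text
[-0.0201, -0.0335, 0.0047, -1.9, -0.0401, -0.067, 0.0094, -3.9, -0.0602, -0.1006, 0.0141, -5.8, -0.0803, -0.1341, 0.0188, -7.7, -0.1003, -0.1676, 0.0235, -9.7, -0.1204, -0.2011, 0.0282, -11.6, -0.1405, -0.2346, 0.0328, -13.5, -0.1605, -0.2682, 0.0375, -15.4]
end [ 402. -355.  185.  -56.]
```

Emit:
arm_command(motion=[-0.0201, -0.0335, 0.0047, -1.9, -0.0401, -0.067, 0.0094, -3.9, -0.0602, -0.1006, 0.0141, -5.8, -0.0803, -0.1341, 0.0188, -7.7, -0.1003, -0.1676, 0.0235, -9.7, -0.1204, -0.2011, 0.0282, -11.6, -0.1405, -0.2346, 0.0328, -13.5, -0.1605, -0.2682, 0.0375, -15.4], hand=-1)

```text
time: 2.17
eef_pos: [403.0, -353.5, 185.1]
tcp_rot: [-180.0, -0.0, -56.0]
wrist_force: [0.6, 0.2, -0.3]
gripper_width: 86.8
```

```bash
python3 - <<'E'
from plan import *
rows(line([402,-355,79,-56],6)+[[402,-355,79,-56]]*2)
from h import *
import cv2
for n in ("side","top"): cv2.imwrite(f"pics/{n}1.png",optics.read_camera(n))
s=arm.get_state();print(s["time"],s["eef_pos"],s["tcp_rot"],s["wrist_force"])
a=cv2.imread("pics/side1.png")[60:260,250:480];b=cv2.imread("pics/top1.png")[160:360,350:580]
cv2.imwrite("pics/c1.png",cv2.resize(np.hstack([a,b]),None,fx=1.7,fy=1.7))
E
```

```text
[-0.0, 0.0, 0.0177, -0.0, -0.0, 0.0, 0.0353, -0.0, -0.0, 0.0, 0.053, -0.0, -0.0, 0.0, 0.0707, -0.0, -0.0, 0.0, 0.0884, -0.0, -0.0, 0.0, 0.106, -0.0, -0.0, 0.0, 0.106, -0.0, -0.0, 0.0, 0.106, -0.0]
end [ 402. -355.   79.  -56.]
2.2667 [ 404.78975785 -350.35007128  184.26681942] [-1.79893166e+02  1.09604789e-01 -5.56665106e+01] [ 0.411107   -0.22792248 -0.06620609]
```

View pics/c1.png

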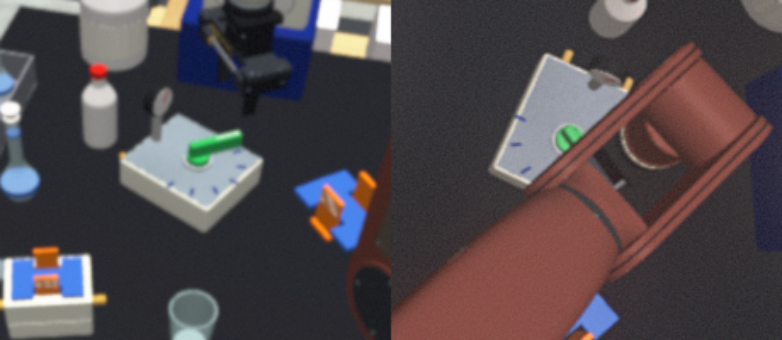

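```bash
python3 - <<'E'
from h import *
print(proj("side",[404,-352,185]),proj("top",[404,-352,185]),proj("side",[404,-352,79]))
s=arm.get_state();print(s["time"],s["eef_pos"],s["qvel"])
import cv2
cv2.imwrite("pics/side2.png",optics.read_camera("side"))
cv2.imwrite("pics/c2.png",cv2.resize(cv2.imread("pics/side2.png")[0:250,280:560],None,fx=2.3,fy=2.3))
E
```

```text
[388.24772677 116.70711498] [480.54149841 253.80030961] [384.26168793 145.28831794]
2.2667 [ 404.78975785 -350.35007128  184.26681942] [-4.56676929  0.38624471 -1.39213771 -3.17566147 -0.10011732 -2.27071798]
```

View pics/c2.png

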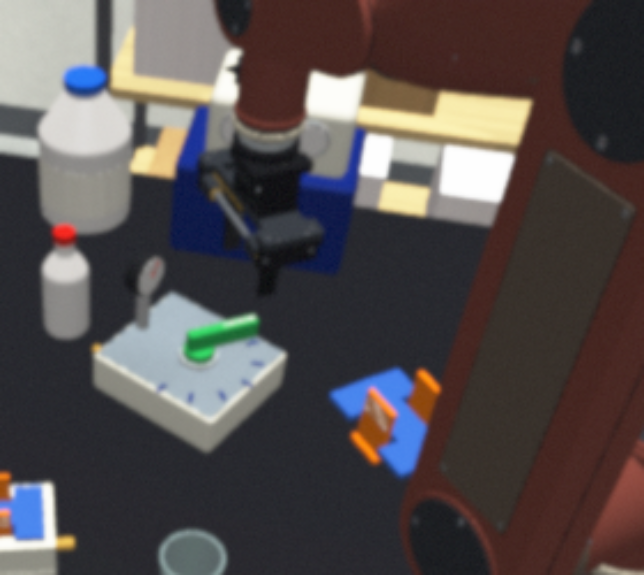

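The fingertips straddle the projected TCP (388,116), so the view agrees with the state. Going down on the lever.

Emit:
arm_command(motion=[0, 0, 0.0177, 0, 0, 0, 0.0353, 0, 0, 0, 0.053, 0, 0, 0, 0.0707, 0, 0, 0, 0.0884, 0, 0, 0, 0.106, 0, 0, 0, 0.106, 0, 0, 0, 0.106, 0])

```text
time: 2.98
eef_pos: [400.8, -355.4, 78.4]
tcp_rot: [180.0, 0.1, -56.1]
wrist_force: [0.5, -0.9, -0.1]
gripper_width: 86.9
```

```bash
python3 - <<'E'
from h import *
s=arm.get_state();print(s["time"],s["eef_pos"],s["tcp_rot"],s["wrist_force"],s["qvel"])
import cv2
cv2.imwrite("pics/side3.png",optics.read_camera("side"))
cv2.imwrite("pics/c3.png",cv2.resize(cv2.imread("pics/side3.png")[90:210,310:430],None,fx=5,fy=5,interpolation=cv2.INTER_CUBIC))
E
```

```text
2.9833 [ 400.82204624 -355.42400193   78.43235946] [ 1.79967206e+02  1.21943915e-01 -5.61374623e+01] [ 0.54876053 -0.88466235 -0.09776573] [ 0.41806257 -1.68290974 -1.72261202  0.13629909  0.23379997  0.06804688]
```

View pics/c3.png

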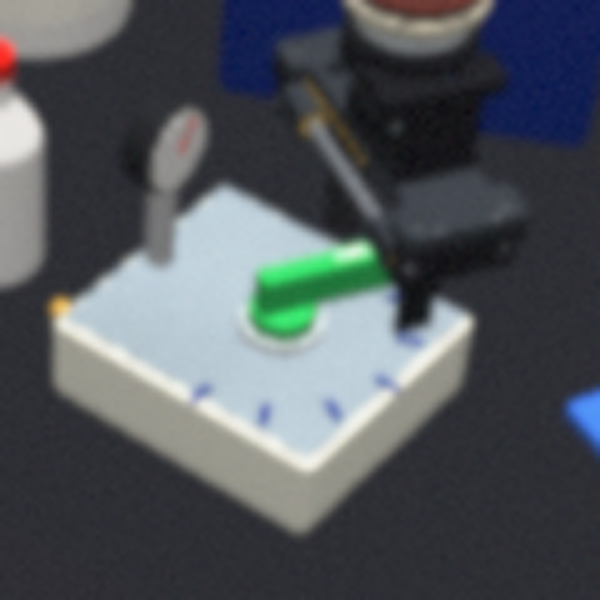

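The lever is between the open fingers. Closing in two steps.

Emit:
arm_command(motion=[0, 0, 0, 0, 0, 0, 0, 0, 0, 0, 0, 0, 0, 0, 0, 0, 0, 0, 0, 0, 0, 0, 0, 0], hand=0.45)

```text
time: 3.53
eef_pos: [402.2, -355.1, 79.3]
tcp_rot: [-180.0, -0.0, -56.0]
wrist_force: [-0.9, 0.5, -0.6]
gripper_width: 55.2
```

Emit:
arm_command(motion=[0, 0, 0, 0, 0, 0, 0, 0, 0, 0, 0, 0, 0, 0, 0, 0], hand=1)

```text
time: 3.87
eef_pos: [402.0, -355.0, 79.0]
tcp_rot: [180.0, 0.0, -56.0]
wrist_force: [0.6, 0.5, -0.5]
gripper_width: 28.3
```

Emit:
arm_command(motion=[0, 0, 0, 0, 0, 0, 0, 0, 0, 0, 0, 0, 0, 0, 0, 0])

```text
time: 4.2
eef_pos: [400.6, -353.3, 78.8]
tcp_rot: [180.0, 0.3, -56.0]
wrist_force: [-5.3, 7.3, 7.1]
gripper_width: 15.8
```

```bash
python3 - <<'E'
from h import *
s=arm.get_state();print(s["time"],s["eef_pos"],s["tcp_rot"],s["wrist_force"],s["moment"],s["gripper_width"])
E
```

```text
4.2 [ 400.58909573 -353.25667024   78.75364418] [179.95132188   0.30164468 -56.00400684] [-5.32139191  7.25610184  7.1207537 ] [1.09166074 0.89503802 0.25112781] 15.807061373838975
```

Gripped, with a side load of about 9 N along the tool's −x (clockwise), so I held it a little off. Easing that way.

Emit:
arm_command(motion=[-0.0015, 0, 0, 0, -0.003, 0, 0, 0, -0.003, 0, 0, 0, -0.003, 0, 0, 0])

```text
time: 4.53
eef_pos: [400.1, -352.4, 78.8]
tcp_rot: [180.0, 0.0, -56.1]
wrist_force: [-1.8, 0.2, -1.4]
gripper_width: 15.8
```

```bash
python3 - <<'E'
from h import *
import cv2
s=arm.get_state();print(s["time"],s["eef_pos"],s["tcp_rot"],s["wrist_force"],s["moment"],s["gripper_width"])
cv2.imwrite("pics/side4.png",optics.read_camera("side"))
cv2.imwrite("pics/c4.png",cv2.resize(cv2.imread("pics/side4.png")[90:210,310:430],None,fx=5,fy=5,interpolation=cv2.INTER_CUBIC))
E
```

```text
4.5333 [ 400.09823066 -352.44519823   78.82774506] [ 1.79987295e+02  2.95765645e-02 -5.60572282e+01] [-1.75155546  0.2138943  -1.41385826] [ 0.14614126  0.36222212 -0.04609788] 15.823944044405058
```

View pics/c4.png

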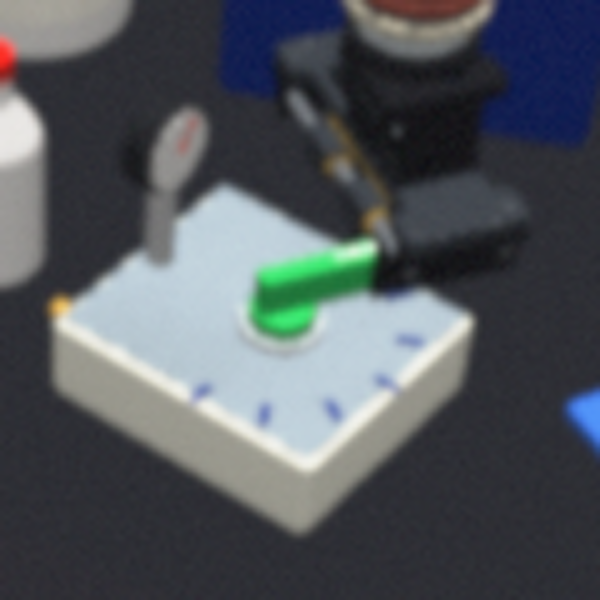

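```bash
cat >> plan.py <<'E'
def arc(A,d,n,r=None):
    c=cur();v=np.array(c[:2])-A;out=[]
    for i in range(n):
        t=np.radians(-d*(i+1)/n);R=np.array([[np.cos(t),-np.sin(t)],[np.sin(t),np.cos(t)]])
        p=A+R@v;out.append([*p,c[2],c[3]-d*(i+1)/n])
    return out
E
python3 - <<'E'
from plan import *
json.dump([400.32,-352.51,79,-56.0],open("cmd.json","w"))
a=arc(np.array([450,-319]),30,7); rows(a+[a[-1]])
E
```

```text
[-0.0045, -0.0002, 0.0, 4.3, -0.0089, -0.0007, 0.0, 8.6, -0.0133, -0.0015, 0.0, 12.9, -0.0177, -0.0027, 0.0, 17.1, -0.0219, -0.0041, 0.0, 21.4, -0.026, -0.0059, 0.0, 25.7, -0.03, -0.008, 0.0, 30.0, -0.03, -0.008, 0.0, 30.0]
end [ 390.2 -323.2   79.   -86. ]
```

Emit:
arm_command(motion=[-0.0045, -0.0002, 0, 4.3, -0.0089, -0.0007, 0, 8.6, -0.0133, -0.0015, 0, 12.9, -0.0177, -0.0027, 0, 17.1, -0.0219, -0.0041, 0, 21.4, -0.026, -0.0059, 0, 25.7, -0.03, -0.008, 0, 30, -0.03, -0.008, 0, 30])

```text
time: 5.25
eef_pos: [389.5, -322.3, 78.9]
tcp_rot: [179.9, 0.1, -86.2]
wrist_force: [-4.0, 1.5, 1.9]
gripper_width: 15.9
```

```bash
python3 - <<'E'
from h import *
from plan import *
s=arm.get_state();print(s["time"],s["eef_pos"],s["tcp_rot"],s["wrist_force"],s["moment"],s["gripper_width"],axes(s["tcp_rot"][2])@s["wrist_force"])
E
```

```text
5.25 [ 389.530358   -322.28915789   78.88549424] [ 1.79912040e+02  7.35920308e-02 -8.61631201e+01] [-3.97592602  1.48106172  1.93708425] [ 0.48481941  0.83653486 -0.06991165] 15.903660151308667 [-1.74379572  3.86790745 -1.93708425]
```

```bash
python3 - <<'E'
from plan import *
a=arc(np.array([449.5,-318.5]),30,7); rows(a+[a[-1]])
E
```

```text
[-0.0044, -0.0001, 0.0, 4.3, -0.0089, -0.0006, 0.0, 8.6, -0.0133, -0.0014, 0.0, 12.9, -0.0176, -0.0025, 0.0, 17.1, -0.0218, -0.0039, 0.0, 21.4, -0.0259, -0.0057, 0.0, 25.7, -0.0298, -0.0077, 0.0, 30.0, -0.0298, -0.0077, 0.0, 30.0]
end [ 395.8 -292.9   79.  -116. ]
```

Emit:
arm_command(motion=[-0.0044, -0.0001, 0, 4.3, -0.0089, -0.0006, 0, 8.6, -0.0133, -0.0014, 0, 12.9, -0.0176, -0.0025, 0, 17.1, -0.0218, -0.0039, 0, 21.4, -0.0259, -0.0057, 0, 25.7, -0.0298, -0.0077, 0, 30, -0.0298, -0.0077, 0, 30])

```text
time: 5.92
eef_pos: [395.4, -291.0, 78.8]
tcp_rot: [179.8, 0.1, -116.1]
wrist_force: [-6.4, 6.1, 5.7]
gripper_width: 15.9
```

```bash
python3 - <<'E'
from h import *
from plan import *
s=arm.get_state();print(s["time"],s["eef_pos"],s["tcp_rot"],s["wrist_force"],s["moment"],s["gripper_width"],axes(s["tcp_rot"][2])@s["wrist_force"])
a=arc(np.array([449.5,-318.5]),27,7); rows(a+[a[-1]])
E
```

```text
5.9167 [ 395.35447375 -291.02030383   78.82601362] [ 1.79811280e+02  1.23826057e-01 -1.16081008e+02] [-6.35880626  6.14734853  5.72023451] [1.21581728 0.85843662 0.05017828] 15.876300703206978 [-2.72578975  8.41393969 -5.72023451]
[-0.004, -0.0001, 0.0, 3.9, -0.008, -0.0005, 0.0, 7.7, -0.0119, -0.0011, 0.0, 11.6, -0.0159, -0.002, 0.0, 15.4, -0.0197, -0.0032, 0.0, 19.3, -0.0234, -0.0046, 0.0, 23.1, -0.0271, -0.0062, 0.0, 27.0, -0.0271, -0.0062, 0.0, 27.0]
end [ 413.2 -271.3   79.  -143. ]
```

Emit:
arm_command(motion=[-0.004, 0.0005, 0, 3.9, -0.008, 0.0005, 0, 7.7, -0.0119, 0.0, 0, 11.6, -0.0159, -0.0005, 0, 15.4, -0.0197, -0.0015, 0, 19.3, -0.0234, -0.003, 0, 23.1, -0.0271, -0.0045, 0, 27, -0.0271, -0.0045, 0, 27])

```text
time: 6.58
eef_pos: [413.4, -268.6, 78.8]
tcp_rot: [179.9, 0.2, -143.1]
wrist_force: [4.2, 6.8, -0.1]
gripper_width: 15.6
```

```bash
python3 - <<'E'
from h import *
from plan import *
c=json.load(open("cmd.json")); 
v=axes(-116).T@np.array([0,1.7,0]); c=[c[0]+v[0],c[1]+v[1],c[2],c[3]];json.dump(c,open("cmd.json","w"));print(c)
s=arm.get_state();print(s["time"],s["eef_pos"],s["tcp_rot"],s["wrist_force"],s["moment"],s["gripper_width"],axes(s["tcp_rot"][2])@s["wrist_force"])
import cv2
cv2.imwrite("pics/side5.png",optics.read_camera("side"))
cv2.imwrite("pics/top5.png",optics.read_camera("top"))
cv2.imwrite("pics/c5.png",cv2.resize(np.hstack([cv2.imread("pics/side5.png")[90:210,310:430],cv2.imread("pics/top5.png")[180:300,400:520]]),None,fx=3.3,fy=3.3,interpolation=cv2.INTER_CUBIC))
E
```

```text
[np.float64(411.70344503207394), np.float64(-270.51614755585365), 79.0, -143.0]
6.5833 [ 413.43946455 -268.62552475   78.83452483] [ 179.94082351    0.21784141 -143.08754013] [ 4.21168159  6.84005534 -0.10145812] [ 1.31938738 -0.53345751 -0.02590879] 15.63817118929288 [-7.47556414  2.9394829   0.10145812]
```

View pics/c5.png

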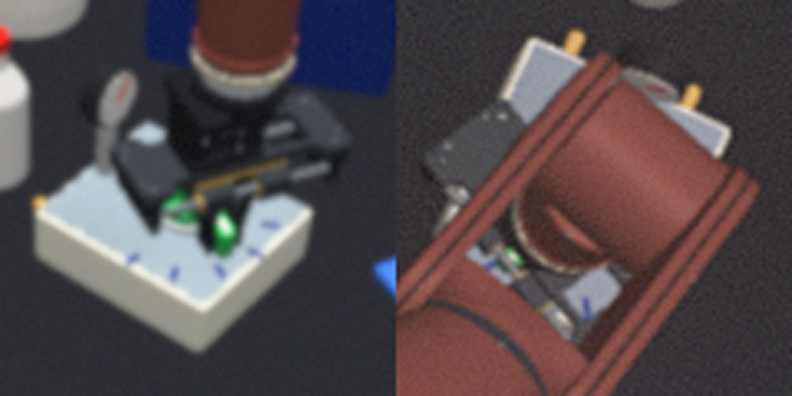

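The force (7.5 N clockwise on the tool) shows the lever is past the hump and being drawn into detent 4. Easing 2 mm that way, then opening.

Emit:
arm_command(motion=[-0.001, 0, 0, 0, -0.002, 0, 0, 0, -0.002, 0, 0, 1, -0.002, 0, 0, 1])

```text
time: 7.02
eef_pos: [414.4, -268.0, 78.9]
tcp_rot: [179.9, 0.2, -144.0]
wrist_force: [3.4, 7.7, -1.2]
gripper_width: 15.9
```

Emit:
arm_command(motion=[0, 0, 0, 0, 0, 0, 0, 0, 0, 0, 0, 0, 0, 0, 0, 0, 0, 0, 0, 0, 0, 0, 0, 0, 0, 0, 0, 0, 0, 0, 0, 0], hand=-1)

```text
time: 7.68
eef_pos: [413.4, -269.5, 79.1]
tcp_rot: [-180.0, -0.0, -144.1]
wrist_force: [-0.6, 0.5, 0.1]
gripper_width: 61.3
```

Emit:
arm_command(motion=[0, 0, -0.01, 0, 0, 0, -0.03, 0, 0, 0, -0.06, 0, 0, 0, -0.09, 0, 0, 0, -0.125, 0, 0, 0, -0.16, 0])

```text
time: 8.18
eef_pos: [413.0, -269.0, 241.1]
tcp_rot: [180.0, -0.0, -144.0]
wrist_force: [1.1, -0.7, 0.2]
gripper_width: 86.6
```

```bash
python3 - <<'E'
from h import *
from plan import *
c=json.load(open("cmd.json")); 
v=axes(-143).T@np.array([-2,0,0]); json.dump([c[0]+v[0],c[1]+v[1],239.0,-144.],open("cmd.json","w"));print(cur())
s=arm.get_state();print(s["time"],s["eef_pos"],s["tcp_rot"],s["wrist_force"],s["gripper_width"])
import cv2
cv2.imwrite("pics/side6.png",optics.read_camera("side"))
cv2.imwrite("pics/c6.png",cv2.resize(cv2.imread("pics/side6.png")[90:210,310:430],None,fx=5,fy=5,interpolation=cv2.INTER_CUBIC))
print([(np.round(r["point"],1),r["conf"]) for r in spotter.pinpoint("side","lever_tip")])
for k in (3,4,5):
    a=np.radians(-26-90-30*k);A=np.array([450,-319]);print(k,proj("side",[*(A+80*np.array([np.cos(a),np.sin(a)])),90]))
E
```

```text
[413.3007160521685, -269.31251750954954, 239.0, -144.0]
8.1833 [ 413.03468445 -269.01120998  241.14137818] [ 1.79994140e+02 -3.72049983e-03 -1.44044812e+02] [ 1.09597701 -0.73493856  0.15360876] 86.59227929786233
[(array([377.6, 164.5]), 0.52)]
3 [389.53180084 159.1083193 ]
4 [378.39837783 164.71793023]
5 [364.08860362 165.48905095]
```

View pics/c6.png

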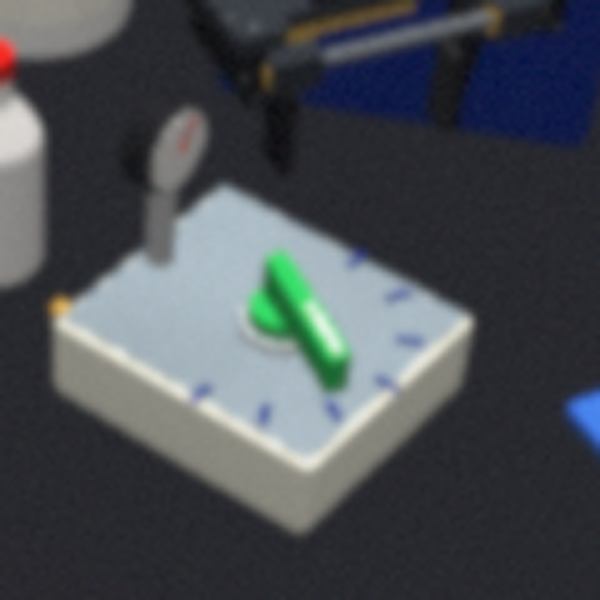

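Lever tip is at side (377.6,164.5), against a detent-4 prediction of (378.4,164.7). Four marks lie behind it and two ahead, so it went exactly from click 1 to click 4. Now to the trap.

```bash
python3 - <<'E'
from plan import *
rows(line([585,-30,239,-90],8)); rows(line([616,27,225,-72],4))
E
```

```text
[-0.0349, 0.0116, 0.0, -6.8, -0.0699, 0.0232, 0.0, -13.5, -0.1048, 0.0348, 0.0, -20.2, -0.1398, 0.0463, 0.0, -27.0, -0.1747, 0.0579, 0.0, -33.8, -0.2097, 0.0695, 0.0, -40.5, -0.2446, 0.0811, 0.0, -47.2, -0.2796, 0.0927, 0.0, -54.0]
end [585. -30. 239. -90.]
[-0.0142, -0.0077, 0.0035, -4.5, -0.0285, -0.0155, 0.007, -9.0, -0.0427, -0.0232, 0.0105, -13.5, -0.057, -0.031, 0.014, -18.0]
end [616.  27. 225. -72.]
```

Emit:
arm_command(motion=[-0.0349, 0.0116, 0, -6.8, -0.0699, 0.0232, 0, -13.5, -0.1048, 0.0348, 0, -20.2, -0.1398, 0.0463, 0, -27, -0.1747, 0.0579, 0, -33.8, -0.2097, 0.0695, 0, -40.5, -0.2446, 0.0811, 0, -47.2, -0.2796, 0.0927, 0, -54])

```text
time: 8.95
eef_pos: [586.0, -28.4, 239.2]
tcp_rot: [-180.0, -0.0, -89.7]
wrist_force: [0.5, -0.6, 0.3]
gripper_width: 86.8
```

Emit:
arm_command(motion=[-0.0142, -0.0077, 0.0035, -4.5, -0.0285, -0.0155, 0.007, -9, -0.0427, -0.0232, 0.0105, -13.5, -0.057, -0.031, 0.014, -18, -0.057, -0.031, 0.014, -18, -0.057, -0.031, 0.014, -18])

```text
time: 9.45
eef_pos: [616.0, 27.3, 224.5]
tcp_rot: [179.9, 0.0, -72.1]
wrist_force: [-0.7, 0.5, -0.8]
gripper_width: 87.3
```

```bash
python3 - <<'E'
from h import *
from plan import *
from ov import *
s=arm.get_state();print(s["time"],s["eef_pos"],s["tcp_rot"],s["wrist_force"],s["gripper_width"])
cv2.imwrite("pics/side7.png",optics.read_camera("side"))
cv2.imwrite("pics/top7.png",optics.read_camera("top"))
T=(616,27);ty=18.3
trap=[(boxpts(T,ty,(-65,65),(-46,46),(0,85)),(0,255,255))]+[(boxpts(T,ty,(-18,18),r,(93,125)),(255,0,255)) for r in((23,29),(-29,-23))]
a=[panel("top",cv2.imread("pics/top7.png"),(270,130,110,110),3.6,[]),panel("side",cv2.imread("pics/side7.png"),(220,170,110,110),3.6,trap)]
cv2.imwrite("pics/c7.png",np.hstack(a))
E
```

```text
9.45 [616.04054403  27.34307499 224.53809267] [ 1.79926641e+02  1.20671039e-02 -7.20528187e+01] [-0.67843614  0.4712914  -0.79684785] 87.26483802801688
```

View pics/c7.png

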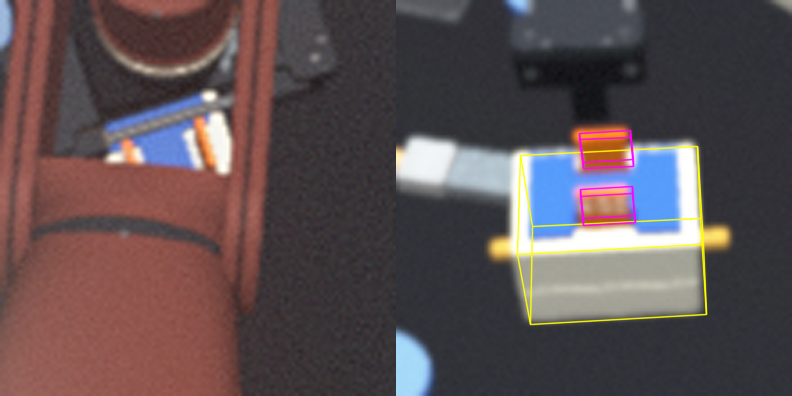

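The outline overlay sits on the housing and tabs within 1–2 px. Going down to just above the tabs for a check.

Emit:
arm_command(motion=[0, 0, 0.02, 0, 0, 0, 0.04, 0, 0, 0, 0.06, 0, 0, 0, 0.08, 0, 0, 0, 0.095, 0, 0, 0, 0.105, 0, 0, 0, 0.11, 0, 0, 0, 0.11, 0])

```text
time: 10.22
eef_pos: [615.7, 26.2, 114.2]
tcp_rot: [179.9, 0.0, -72.1]
wrist_force: [-0.0, -0.2, 0.6]
gripper_width: 86.6
```

```bash
python3 - <<'E'
from h import *
from ov import *
s=arm.get_state();print(s["time"],s["eef_pos"],s["tcp_rot"],s["wrist_force"],s["gripper_width"])
cv2.imwrite("pics/side8.png",optics.read_camera("side"))
cv2.imwrite("pics/c8.png",panel("side",cv2.imread("pics/side8.png"),(220,150,120,120),5,[]))
E
```

```text
10.2167 [615.67046403  26.22072961 114.22091318] [ 1.79912468e+02  3.01630860e-02 -7.21203095e+01] [-0.00314115 -0.15929027  0.6326981 ] 86.64988386675746
```

View pics/c8.png

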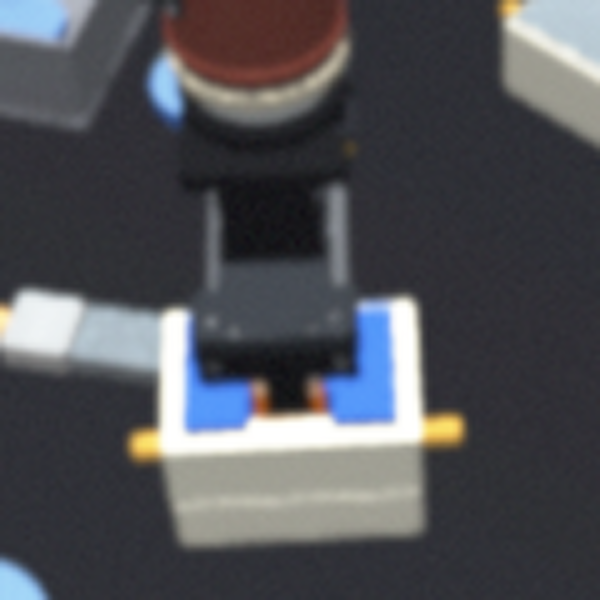

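The near finger is outside the near tab and centred on it: orange shows equally left and right at crop (262,400) and (318,395). Down 17 mm, then close.

Emit:
arm_command(motion=[0, 0, 0.006, 0, 0, 0, 0.012, 0, 0, 0, 0.017, 0, 0, 0, 0.017, 0, 0, 0, 0.017, 0])

```text
time: 10.68
eef_pos: [616.0, 26.9, 97.6]
tcp_rot: [179.9, 0.0, -72.0]
wrist_force: [0.8, 0.7, 0.1]
gripper_width: 87.0
```

Emit:
arm_command(motion=[0, 0, 0, 0, 0, 0, 0, 0, 0, 0, 0, 0, 0, 0, 0, 0, 0, 0, 0, 0, 0, 0, 0, 0], hand=1)

```text
time: 11.18
eef_pos: [616.5, 26.8, 98.2]
tcp_rot: [-180.0, -0.0, -72.0]
wrist_force: [-1.0, -0.2, 0.3]
gripper_width: 54.9
```

Emit:
arm_command(motion=[0, 0, 0, 0, 0, 0, 0, 0, 0, 0, 0, 0])

```text
time: 11.43
eef_pos: [616.5, 26.8, 98.3]
tcp_rot: [-180.0, -0.0, -72.0]
wrist_force: [-0.2, 0.0, 2.1]
gripper_width: 43.4
```

```bash
python3 - <<'E'
from h import *
from plan import *
s=arm.get_state();print(s["time"],s["eef_pos"],s["tcp_rot"],s["wrist_force"],s["moment"],s["gripper_width"],axes(s["tcp_rot"][2])@s["wrist_force"])
E
```

```text
11.4333 [616.53751108  26.80886602  98.30078385] [-1.79980156e+02 -8.60226626e-03 -7.20452642e+01] [-0.18471672  0.03780238  2.11859587] [0.01844507 0.03533123 0.05577802] 43.380751198964894 [-0.09290322  0.1640679  -2.11859587]
```

Emit:
arm_command(motion=[0, 0, 0, 0, 0, 0, 0, 0, 0, 0, 0, 0])

```text
time: 11.68
eef_pos: [616.5, 26.8, 98.2]
tcp_rot: [-180.0, -0.0, -72.0]
wrist_force: [-0.1, -0.1, 1.8]
gripper_width: 43.6
```

Both tabs are at their stop (width holds at 43.6). Lifting slowly at first.

Emit:
arm_command(motion=[0, 0, -0.004, 0, 0, 0, -0.008, 0, 0, 0, -0.014, 0, 0, 0, -0.022, 0, 0, 0, -0.03, 0, 0, 0, -0.04, 0])

```text
time: 12.18
eef_pos: [616.3, 26.8, 138.8]
tcp_rot: [180.0, 0.0, -72.1]
wrist_force: [0.3, -0.2, -1.8]
gripper_width: 43.2
```

```bash
python3 - <<'E'
from h import *
from ov import *
s=arm.get_state();print(s["time"],s["eef_pos"],s["tcp_rot"],s["wrist_force"],s["gripper_width"])
cv2.imwrite("pics/side9.png",optics.read_camera("side"))
cv2.imwrite("pics/c9.png",panel("side",cv2.imread("pics/side9.png"),(220,150,120,120),5,[]))
E
```

```text
12.1833 [616.29095328  26.82067787 138.79898805] [ 1.79989570e+02  5.84689152e-03 -7.20515654e+01] [ 0.26369741 -0.24647184 -1.78169706] 43.18004982996127
```

View pics/c9.png

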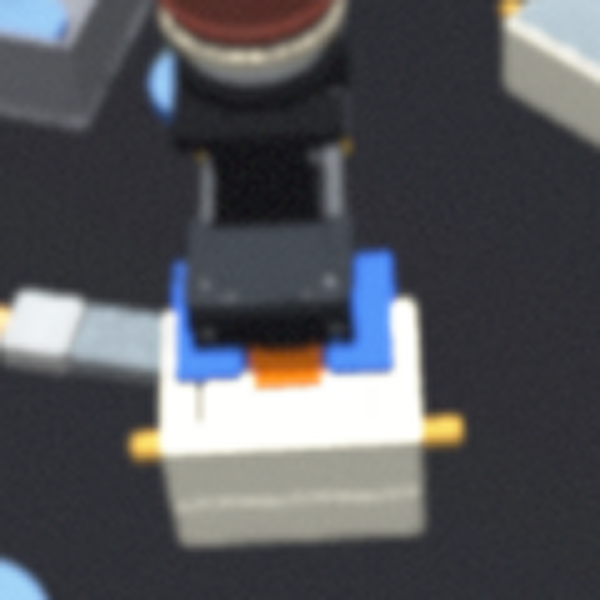

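The cover is off, level, and hanging clear of the housing. Refitting the tray and jar.

```bash
cat > o2.py <<'E'
from ov import *
import sys
t=cv2.imread("pics/top0.png");s=cv2.imread("pics/side0.png")
Y=(0,160,0);M=(255,0,255)
B=(448,285);by=-6.0;J=(520,241)
C=np.array(B)+np.array([[np.cos(np.radians(by)),-np.sin(np.radians(by))],[np.sin(np.radians(by)),np.cos(np.radians(by))]])@[-54,4]
print(C)
bx=[(boxpts(B,by,(-125,125),(-85,85),(0,30)),Y),(boxpts(J,0,(-26,26),(-26,26),(5,75)),M),(boxpts(C,by,(-55,55),(-38,38),(5,33)),(0,0,255))]
a=[panel("top",t,(160,180,130,130),3,bx),panel("side",s,(245,280,140,130),3,bx)]
cv2.imwrite("pics/ov2.png",np.hstack(a))
E
python3 o2.py
```

```text
[394.7139315 294.6226246]
```

View pics/ov2.png

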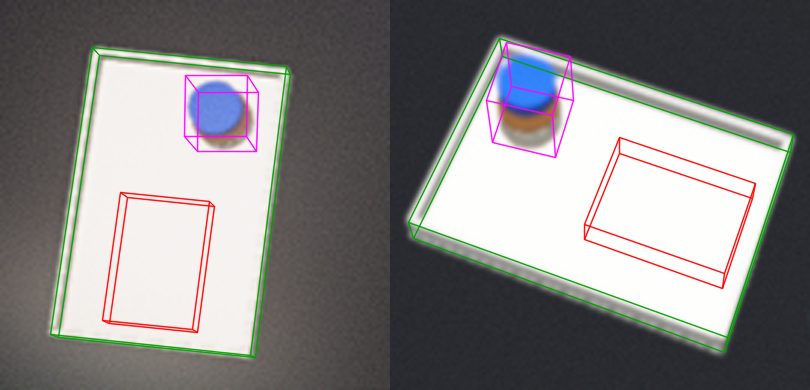

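```bash
python3 - <<'E'
from plan import *
json.dump([616,27,138,-72.],open("cmd.json","w"))
rows(line([590,50,190,-74],3)+[list(np.array([590,50,190,-74])+(np.array([480,200,190,-88])-[590,50,190,-74])*(i+1)/5) for i in range(5)])
rows(line([400,290,120,-96],5)+[[400,290,120,-96]]*2)
E
```

```text
[-0.01, 0.0059, -0.0173, 0.7, -0.0199, 0.0117, -0.0347, 1.3, -0.0299, 0.0176, -0.052, 2.0, -0.0652, 0.0293, -0.052, 4.8, -0.1006, 0.0409, -0.052, 7.6, -0.1359, 0.0526, -0.052, 10.4, -0.1712, 0.0642, -0.052, 13.2, -0.2066, 0.0759, -0.052, 16.0]
end [480. 200. 190. -88.]
[-0.0185, 0.0154, 0.014, 1.6, -0.0371, 0.0307, 0.028, 3.2, -0.0556, 0.0461, 0.042, 4.8, -0.0742, 0.0614, 0.056, 6.4, -0.0927, 0.0768, 0.07, 8.0, -0.0927, 0.0768, 0.07, 8.0, -0.0927, 0.0768, 0.07, 8.0]
end [400. 290. 120. -96.]
```

Emit:
arm_command(motion=[-0.01, 0.0059, -0.0173, 0.7, -0.0199, 0.0117, -0.0347, 1.3, -0.0299, 0.0176, -0.052, 2, -0.0652, 0.0293, -0.052, 4.8, -0.1006, 0.0409, -0.052, 7.6, -0.1359, 0.0526, -0.052, 10.4, -0.1712, 0.0642, -0.052, 13.2, -0.2066, 0.0759, -0.052, 16])

```text
time: 12.9
eef_pos: [479.6, 201.1, 190.9]
tcp_rot: [-179.9, 0.0, -88.2]
wrist_force: [0.7, 0.6, -1.6]
gripper_width: 43.2
```

Emit:
arm_command(motion=[-0.0185, 0.0154, 0.014, 1.6, -0.0371, 0.0307, 0.028, 3.2, -0.0556, 0.0461, 0.042, 4.8, -0.0742, 0.0614, 0.056, 6.4, -0.0927, 0.0768, 0.07, 8, -0.0927, 0.0768, 0.07, 8, -0.0927, 0.0768, 0.07, 8])

```text
time: 13.48
eef_pos: [399.3, 290.5, 119.6]
tcp_rot: [179.9, -0.0, -95.9]
wrist_force: [-0.6, -0.8, -2.0]
gripper_width: 43.5
```

```bash
python3 - <<'E'
from h import *
from ov import *
s=arm.get_state();print(s["time"],s["eef_pos"],s["tcp_rot"],s["wrist_force"],s["gripper_width"])
cv2.imwrite("pics/side10.png",optics.read_camera("side"));cv2.imwrite("pics/top10.png",optics.read_camera("top"))
bx=[(boxpts((400,290),-6,(-55,55),(-38,38),(107,115)),(0,0,255))]
cv2.imwrite("pics/c10.png",np.hstack([panel("side",cv2.imread("pics/side10.png"),(240,240,150,160),2.6,bx),panel("top",cv2.imread("pics/top10.png"),(150,170,150,160),2.6,[])]))
E
```

```text
13.4833 [399.3423257  290.47493989 119.63276595] [ 1.79940114e+02 -4.60450161e-02 -9.58862687e+01] [-0.57456715 -0.82504138 -2.00912449] 43.54008819355843
```

View pics/c10.png

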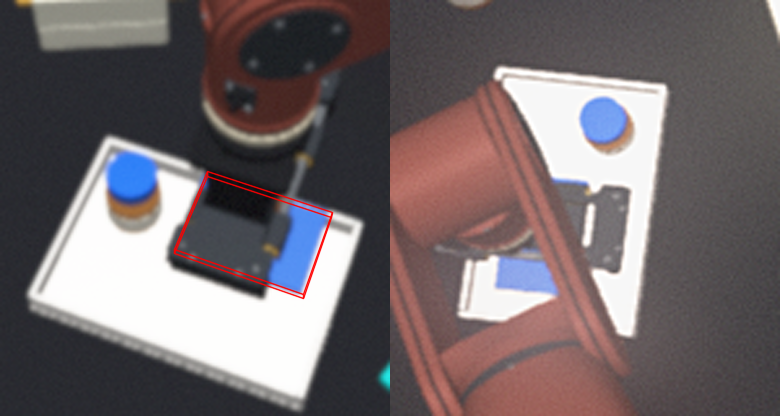

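The cover's plate matches the predicted outline, clear of the walls and jar. Lowering to 6 mm above the floor, then slowly.

Emit:
arm_command(motion=[0, 0, 0.014, 0, 0, 0, 0.028, 0, 0, 0, 0.042, 0, 0, 0, 0.054, 0, 0, 0, 0.064, 0, 0, 0, 0.071, 0, 0, 0, 0.076, 0, 0, 0, 0.076, 0])

```text
time: 14.25
eef_pos: [400.2, 289.6, 43.2]
tcp_rot: [179.9, -0.0, -96.1]
wrist_force: [0.5, 0.1, -1.9]
gripper_width: 43.2
```

Emit:
arm_command(motion=[0, 0, 0.001, 0, 0, 0, 0.002, 0, 0, 0, 0.003, 0, 0, 0, 0.004, 0, 0, 0, 0.004, 0])

```text
time: 14.67
eef_pos: [400.6, 290.1, 40.2]
tcp_rot: [-180.0, 0.0, -96.0]
wrist_force: [0.0, -0.0, -1.7]
gripper_width: 43.4
```

Emit:
arm_command(motion=[0, 0, 0.0007, 0, 0, 0, 0.0014, 0, 0, 0, 0.002, 0, 0, 0, 0.002, 0])

```text
time: 15.0
eef_pos: [400.7, 290.1, 38.2]
tcp_rot: [-180.0, 0.0, -96.0]
wrist_force: [-0.7, 1.5, -0.1]
gripper_width: 43.4
```

Emit:
arm_command(motion=[0, 0, 0.0005, 0, 0, 0, 0.0005, 0])

```text
time: 15.17
eef_pos: [400.7, 290.1, 38.2]
tcp_rot: [-180.0, 0.0, -96.0]
wrist_force: [-0.9, -1.3, 5.3]
gripper_width: 43.7
```

```bash
python3 - <<'E'
from h import *
from ov import *
s=arm.get_state();print(s["time"],s["eef_pos"],s["tcp_rot"],s["wrist_force"],s["gripper_width"])
cv2.imwrite("pics/side11.png",optics.read_camera("side"))
bx=[(boxpts((400,290),-6,(-55,55),(-38,38),(25,33)),(0,0,255))]
cv2.imwrite("pics/c11.png",panel("side",cv2.imread("pics/side11.png"),(245,270,145,130),4,bx))
E
```

```text
15.1667 [400.72117592 290.11497876  38.21222117] [-1.79996390e+02  1.73057216e-03 -9.60453727e+01] [-0.85977273 -1.33747106  5.28559079] 43.744717136788935
```

View pics/c11.png

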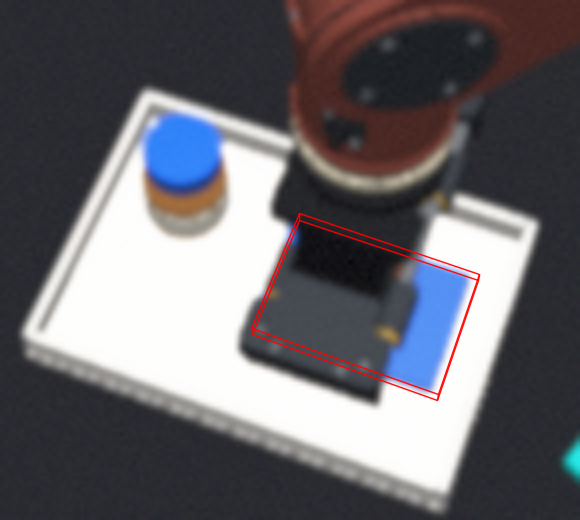

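It stands on the floor (5 N support at the expected height). Opening, then rising straight up.

Emit:
arm_command(motion=[0, 0, 0, 0, 0, 0, 0, 0, 0, 0, 0, 0, 0, 0, 0, 0, 0, 0, 0, 0, 0, 0, 0, 0, 0, 0, 0, 0, 0, 0, 0, 0], hand=-1)

```text
time: 15.88
eef_pos: [400.5, 289.9, 37.3]
tcp_rot: [180.0, -0.0, -96.1]
wrist_force: [0.2, 0.2, 0.3]
gripper_width: 84.6
```

Emit:
arm_command(motion=[0, 0, 0, 0, 0, 0, -0.005, 0, 0, 0, -0.015, 0, 0, 0, -0.03, 0, 0, 0, -0.06, 0, 0, 0, -0.09, 0, 0, 0, -0.12, 0, 0, 0, -0.15, 0])

```text
time: 16.55
eef_pos: [400.5, 290.0, 190.1]
tcp_rot: [-180.0, 0.0, -96.0]
wrist_force: [0.8, 0.7, -0.6]
gripper_width: 87.1
```

Emit:
arm_command(motion=[0, -0.03, -0.03, 0, 0, -0.06, -0.05, 0, 0.03, -0.09, -0.07, 0, 0.06, -0.12, -0.07, 0, 0.09, -0.12, -0.07, 0, 0.12, -0.12, -0.07, 0, 0.15, -0.12, -0.07, 0, 0.15, -0.12, -0.07, 0])

```text
time: 17.22
eef_pos: [504.0, 123.8, 258.6]
tcp_rot: [-179.9, -0.1, -96.3]
wrist_force: [0.4, -0.8, 0.9]
gripper_width: 87.4
```

```bash
python3 - <<'E'
from h import *
from ov import *
s=arm.get_state();print(s["time"],s["eef_pos"],s["tcp_rot"],s["wrist_force"],s["gripper_width"])
for c in("side","top"): cv2.imwrite(f"pics/{c}12.png",optics.read_camera(c))
bx=[(boxpts((400,290),-6,(-55,55),(-38,38),(25,33)),(0,0,255))]
cv2.imwrite("pics/c12.png",np.hstack([panel("side",cv2.imread("pics/side12.png"),(245,270,145,130),2.7,bx),panel("top",cv2.imread("pics/top12.png"),(150,180,145,130),2.7,bx)]))
for l in ("cover_tabs","cover","lever_tip"):
    for c in ("side","top"): print(l,c,[(np.round(r["point"],1).tolist(),round(r["conf"],2)) for r in spotter.pinpoint(c,l)])
E
```

```text
17.2167 [504.04016557 123.80027739 258.58828408] [-1.79947072e+02 -1.23351080e-01 -9.62776761e+01] [ 0.38299641 -0.7750463   0.87781289] 87.42811845192017
cover_tabs side [([428.7, 387.5], 0.89), ([455.1, 175.3], 0.73), ([334.5, 341.3], 0.61)]
cover_tabs top [([209.6, 264.7], 0.89), ([446.9, 349.6], 0.77)]
cover side [([449.6, 191.4], 0.69), ([334.1, 346.5], 0.68), ([421.4, 400.3], 0.62)]
cover top [([215.9, 263.2], 0.71), ([441.6, 355.7], 0.59), ([191.2, 350.0], 0.58)]
lever_tip side [([376.8, 165.3], 0.55), ([275.0, 221.7], 0.18)]
lever_tip top [([427.4, 260.2], 0.71), ([235.8, 219.2], 0.34)]
```

View pics/c12.png

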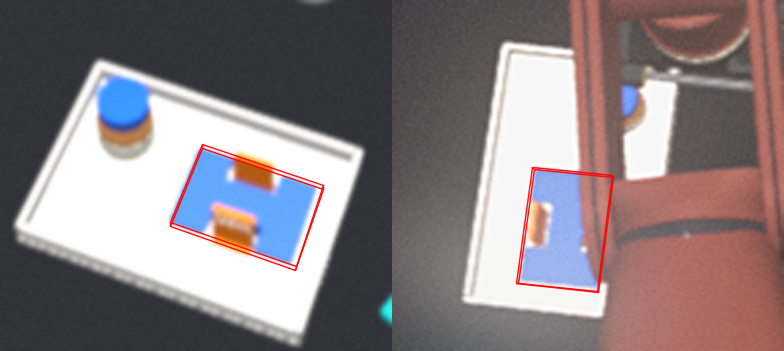

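View pics/side12.png

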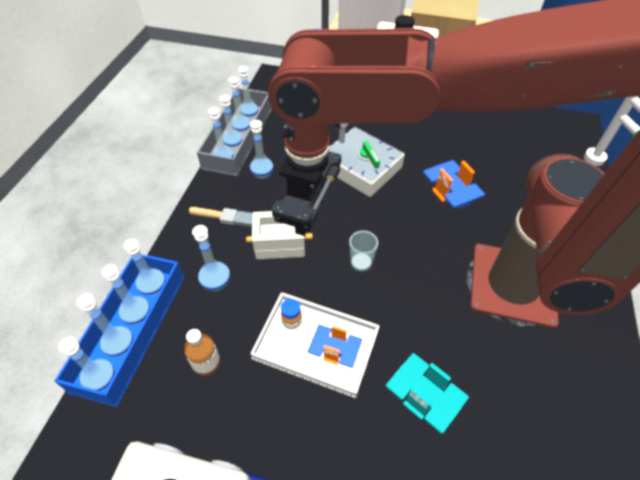

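The cover lies flat, tabs up, in the tray at about side (334,345). The jar at (291,315), beaker, flasks and brush are unmoved. The lever is still on click 4 at (377,165), and the gripper is clear. Handing in.

```bash
python3 - <<'E'
from station import order
print(order.finish_job())
E
```

```text
the job is handed in; nothing more can be done
None
```

I turned the green lever exactly three clicks clockwise, then unclipped the smaller blue cover and set it down in the tray. I handed the job in at about 17 s of the 72 s allowed.

- **Lever:** I turned it from detent 1 to detent 4, stopping just short and letting the detent pull it in, so it never went past. Afterwards its tip was at side-view pixel (377.6, 164.5), against (378.4, 164.7) predicted for detent 4. It was still there at the last look.
- **Cover:** I squeezed its tabs to their stop, lifted it off level, and lowered it onto the tray floor with about 5 N of contact. The last pictures show it flat, tabs up, in the -x half of the tray, clear of the jar and the walls. The jar, other glassware and tools look unmoved, and the gripper is clear of everything.

**Disagreements:**
- The two camera views differed by 2–4 mm on the selector box and trap, within what the grips allowed.
- The gripper read 43.5 mm at the tabs' stop, where 46 mm was stated. It held steady there and the cover came free cleanly.
- In the last top view the arm hid part of the tray, so the jar and the cover's far edge were confirmed mainly from the side view.

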